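# Seat the modules, release the catch and hold the probe lever down

### The arm

A 6-joint arm with a two-finger parallel gripper is mounted at the origin on the work surface. World frame = base frame: x ahead of the robot, y to its left, z up, the work surface at z = 0. Lengths are in m, angles in rad, forces in N, time in s.
With the tool pointing down it reaches from about 0.35 to 0.8 m from the base axis. Payload 7.3 kg.
Tool frame: the origin (TCP) lies at the very end of the fingers, on their centre line; the grasp point (between the pads) lies 19 mm behind it; x points along the fingers, y is the direction in which the jaws open and shut, and the axes are right-handed (so a half turn about x gives the same grasp; the last joint's range is limited). The gripper opens to 85 mm and grips with 20 to 120 N. Pads are 22 mm wide; open, the fingers measure 114 mm over their backs; the gripper's body (76 mm by 85 mm) begins 54 mm behind the grasp point. The pads swing forward as they close: fully open they stand 13 mm farther back than shut.
Start: joints at [-1.328, 0.342, 1.524, -0, 1.275, -0.146], TCP at [0.199, -0.486, 0.231] pointing down, gripper open.
Joint ranges: [-2.53, 2.53], [-0.77, 2.02], [0.04, 2.7], [-1, 4.14], [0.28, 2.66], [-3.11, 3.11]. Speed limits (rad/s): [2.57, 2.57, 3.14, 3.14, 3.14, 3.14].

### API

Orientations are given as a unit quaternion [w, x, y, z].
In Python, from station import bot gives the robot as it stands. The module is installed in compiled form; this text tells all that it offers.
- The arm moves only by the tool arm_command, never from a script. Its argument "steps" is a list that holds one entry, the list of rows, each a list of 7 numbers: the turn, a rotation vector about the tool's x, y, z as a fraction of full scale, then the shift along the tool's x, y, z as a fraction of full scale, then the closure, from -1 (fully open) to 1 (shut), so that 0 is half open. In form: [[[wx, wy, wz, tx, ty, tz, hand], ...]]. A call has 1 to 10 rows; each row shifts and turns the commanded pose from where the row before left it, along the tool's axes as they then stand; what a row does not reach is not made up. Full scale, the value 1, is 6 cm for a shift and 10 degrees for a turn. A row lasts 1/8 s, in which the tool goes at most 62.5 mm and 10.7 degrees, less where a joint would pass 70% of its speed; a pose out of reach is approached as far as the arm can. A call with a number of a shift or a turn outside -1 to 1 is refused whole. A call with a gripper value outside its range is refused whole. The fingers move at their own pace and stop on an object; "newtons" is the grip in N (left out, the last holds). Time passes only in rows, so rows that do not move let the fingers close. It gives the time, the measured TCP pose, the force and the opening at its end, in the units of the state.
- bot.state(): the state, without advancing time (a new reading comes with each control period).
- bot.get_image(name): name is "scene" or "top"; returns a dict with "pixels" (420x560x3 uint8, red, green, blue), "range_z" (420x560 float32, m along the optical axis (not along the pixel's ray), 0 where there is no reading), "mtx" (3x3 intrinsics, pixels), "world_from_camera" (4x4, takes a point from camera to world coordinates). Camera axes: x right, y up, looking along -z (the intrinsics and any distortion apply to the point x, -y, -z); pixel columns grow to the right and rows downward; lengths in m; the calibration is good to about 2 mm. A picture is of the moment at which its call begins.
- bot.finish_job(): hands the job in, once; it reports no verdict.
The state is a dict: "t": time; "joint_positions": joint angles; "dq": joint speeds; "effort": joint torques, N m; "tool_pos": TCP position; "eef_rot": TCP orientation; "force": force on the tool from outside, world axes, zero at the start; "wrist_torque": the same for the moment, N m; "gripper_width": opening from 0.0 (shut) to 1.0 (fully open).
Only numpy, scipy, OpenCV 4.12 (cv2) and the standard library are available. Lean on these libraries where they do the work, as an engineer would, in place of code of your own. Each camera call takes 0.05 s, during which the arm holds its last target. There are 200 camera calls.

### The job

First press both metal modules on the circuit-board fixture down until each is fully home in its socket. Then flip the safety catch all the way over to its outer stop, and only after that pull the lever it guards toward the front of the fixture to its stop and keep holding it there with the gripper: the lever springs back if let go, so finish while still holding it. Leave the loose things on the bench where they are.

Things in the scene. Friction and masses are not known exactly. Their poses are not given: they have to be found in the camera images.
- fixture: Test fixture fixed on the black breadboard: aluminium deck 240 (x) x 200 (y) x 20 mm with a red circuit board (top at 24 mm). Origin: centre of the deck's underside, 12 mm above the table. -x is its front (two modules), facing roughly to the robot; +y its left, z up; level, position and yaw vary. Catch at mid left; lever at the rear, with a black probe head (top at most 65 mm up) between its arms.
- module_square_top (a point): Centre of the top face of the square steel module (36 x 36 mm), at fixture x -85, y +48 mm; when fully home this face is 58.5 mm above the fixture's origin. Its black socket's rim is at 35 mm.
- module_long_top (a point): Centre of the top face of the long steel module (26 mm in fixture x, 48 mm in fixture y), at fixture x -85, y -45 mm; when fully home this face is 52.5 mm above the fixture's origin.
- module_square (a joint): How far the square module has been pressed down, m; 0.007 is fully home against a hard stop. It starts 4 to 7 mm proud, takes about 6 N to push, and stays where it is left.
- module_long (a joint): The same for the long module: 0.007 fully home, about 6 N to push, starts 4 to 7 mm proud.
- catch_hinge (a point): Point on the catch's hinge axle below its paddle: fixture (0, +64, 36) mm. The axle (10 mm thick) runs along fixture x. Does not move with the catch.
- paddle_tip (a point): Middle of the upper edge of the catch's steel thumb paddle, 82 mm from the hinge axis. The paddle is a flat plate 26 mm (fixture x) by 6 mm thick rising from the axle, about straight up at the start. A steel hook 36 mm farther back on the same axle stands in front of the lever's left arm and blocks it.
- catch (a joint): Angle of the catch, rad: 0 = upright, blocking the lever; grows as the paddle tips outward, toward fixture +y (away from the lever's middle), to its stop at 1.25, nearly flat. Starts at 0 to 0.12. Stiff hinge: needs about 2 N at the paddle and stays where it is left.
- lever: The lever: a U-shaped bail of two aluminium arms 14 mm broad joined at the top by the crossbar. Origin: middle of its hinge axis, which runs along fixture y, at fixture (50, 0, 60) mm; its axes are those of the fixture at angle 0 and turn with the lever.
- crossbar (a point): The lever's round bare-steel crossbar, 14 mm in diameter, along fixture y, carried by two flat arms 8 mm thick at fixture y +55 and -55 mm (102 mm clear between). The point: middle of the bar, 110 mm from the pivot axis; at rest at fixture (82.5, 0, 165) mm. Rigid with the lever, but round, so it can turn between fingers pinching its middle from above, one in front and one behind.
- lever_angle (a joint): Angle of the lever, rad: 0 = at rest, leaning 0.3 rad back (to fixture +x) from vertical; grows as it is pulled toward the front (fixture -x), to its stop at 1.0, where it leans 0.7 rad forward, bar at fixture (-21, 0, 144) mm. A spring pulls it back to 0: about 2 N at the bar at the start, 7 N at the stop. Blocked at about 0.2 while the catch is upright.
- clamp_a: Bystander: loose aluminium step clamp 75 x 22 x 26 mm with a steel screw, left rear of the fixture. Origin: centre of its underside.
- clamp_b: Bystander: clamp like clamp_a, right front of the fixture.
- clamp_c: Bystander: clamp like clamp_a, right rear of the fixture.
- coupler: Bystander: loose upright brass cylinder, 18 mm diameter, 30 mm tall, left front of the fixture. Origin: centre of its underside.
- knurled_nut: Bystander: loose brass disc, 20 mm diameter, 14 mm tall, on the deck's right rear corner. Origin: centre of its underside.
- driver: Bystander: black-handled screwdriver 170 mm long lying in front of the fixture. Origin: under its middle.
- mug: Bystander: white mug, 80 mm across, 90 mm tall, on the table to the right. Origin: centre of its underside.

How it is judged:
By the outcome, as a careful person would: the job done as asked, in the order asked, and still so for the second after the job is handed in, while the arm keeps its last pose, push and grip.
It also fails if it takes over 54 s, if anything falls off the work surface, if the arm or the gripper's body presses on something with over 40 N, if the wrist force passes 120 N, or if a joint passes its speed limit or range.

## Working session

There is one attempt and no reset: what is moved stays moved. The work goes in short steps, Python scripts to look and compute and a tool call to move; the robot and the scene stay as the last step left them, time stands still between calls to the robot, and variables do not carry over. Pictures are saved under pics/ and viewed, about 8 in all and at most 12, crops included, and the job is handed in when it is done.

Besides the shell and the picture viewer there is one more tool, called after "Emit:" as name([rows], argument=value, ...), one row to a line, values as JSON. arm_command: Moves the arm, as the interface text tells. Shift numbers are shares of 6 cm and turn numbers shares of 10 degrees, none past 1 either way. Its arguments: {"type":"object","properties":{"steps":{"type":"array","items":{"type":"array","items":{"type":"array","items":{"type":"number","minimum":-1,"maximum":1}}}},"newtons":{"type":"number"}},"required":["steps"]}

```bash
mkdir -p pics; cat > h.py <<'E'
import numpy as np, cv2
from station import bot
def grab(n,fn=None):
    d=bot.get_image(n)
    if fn: cv2.imwrite('pics/'+fn,d['pixels'][:,:,::-1])
    return d
def cloud(d):
    K=d['mtx'];z=d['range_z'];v,u=np.indices(z.shape)
    p=np.stack([(u-K[0,2])/K[0,0]*z,-(v-K[1,2])/K[1,1]*z,-z,np.ones_like(z)],-1)
    P=(p@d['world_from_camera'].T)[...,:3];P[z==0]=np.nan
    return P
E
python3 - <<'E'
from h import *
for n in('top','scene'):
    d=grab(n,n+'1.png');np.savez(n+'1.npz',**d);print(n,d['mtx'].round(1).tolist(),d['world_from_camera'].round(3).tolist(), (d['range_z']==0).mean())
print(bot.state())
E
```

```text
top [[460.7, 0.0, 281.9], [0.0, 460.7, 215.2], [0.0, 0.0, 1.0]] [[-0.004, 0.981, -0.194, 0.359], [-1.0, -0.006, -0.01, -0.095], [-0.011, 0.194, 0.981, 1.123], [0.0, 0.0, 0.0, 1.0]] 0.003860544217687075
scene [[536.7, 0.0, 274.1], [0.0, 536.7, 211.8], [0.0, 0.0, 1.0]] [[-0.014, -0.816, 0.577, 1.419], [1.0, -0.009, 0.012, -0.055], [-0.005, 0.577, 0.816, 1.315], [0.0, 0.0, 0.0, 1.0]] 0.0038562925170068027
{'t': 0.1, 'joint_positions': array([-1.32797826e+00,  3.42638697e-01,  1.52492180e+00,  2.44933162e-05,
        1.27538252e+00, -1.46019321e-01]), 'dq': array([-3.95593269e-04, -1.98049293e-03, -2.95816581e-03, -5.34990029e-05,
        2.97369551e-04, -1.07097044e-03]), 'effort': array([ 2.10449965e-03, -4.34446263e+01, -2.46489483e+01, -2.02406372e-04,
        4.69958555e-03,  5.02296530e-06]), 'tool_pos': array([ 0.19896704, -0.48545725,  0.23070279]), 'eef_rot': array([-0.13613057, -0.69377049, -0.13708511,  0.69380014]), 'force': array([-0.08615422,  0.17906721,  0.56431568]), 'wrist_torque': array([-0.04701783, -0.07462297, -0.00134257]), 'gripper_width': 0.9957971038207902}
```

View pics/top1.png

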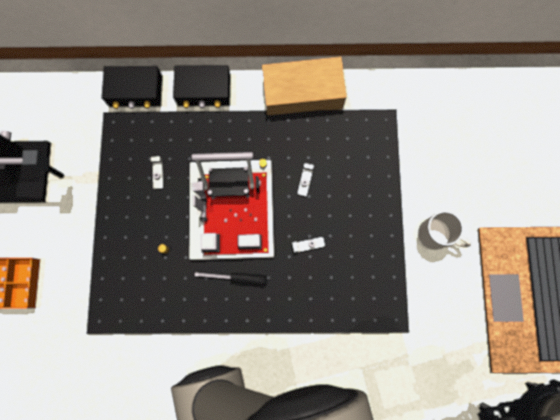

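View pics/scene1.png

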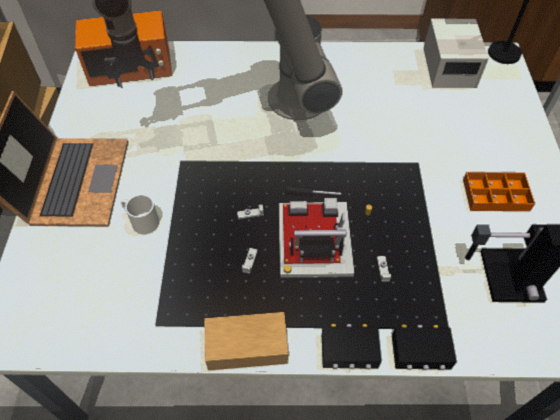

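The top view shows the fixture at columns 189–274, rows 153–260, with its front (modules at about (210,242) and (249,241)) facing the robot. The catch is at about (201,200) and the crossbar at about (222,156). The scene view is consistent with this. Next I measure the pose from depth.

```bash
cat > m.py <<'E'
from h import *
def load(n): return dict(np.load(n+'1.npz'))
for n in('top','scene'):
    d=load(n);P=cloud(d);rgb=d['pixels'].astype(int)
    x,y,z=P[...,0],P[...,1],P[...,2]
    tab=(abs(x-.4)<.3)&(abs(y)<.4)&(z<.02);print(n,'table z',np.nanmedian(z[tab]))
    m=(abs(x-.4)<.35)&(abs(y)<.25)&(z>.024)&(z<.046)
    m=m.astype(np.uint8);k,l,s,c=cv2.connectedComponentsWithStats(m)
    i=1+s[1:,4].argmax();q=P[l==i];print('deck comp',s[i],np.median(q[:,2]))
    r=cv2.minAreaRect((q[:,:2]*1000).astype(np.float32));print('rect',r)
    red=(rgb[...,0]>120)&(rgb[...,1]<60)&(rgb[...,2]<60)&(abs(x-.5)<.2)&(abs(y)<.25)
    print('red',red.sum(),np.nanmedian(z[red]),cv2.minAreaRect((P[red][:,:2]*1000).astype(np.float32)))
    m=(abs(x-.5)<.25)&(abs(y-.03)<.15)&(z>.15)&(z<.2)
    q=P[m];print('bar',m.sum(),q.mean(0).round(4),cv2.minAreaRect((q[:,:2]*1000).astype(np.float32)))
E
python3 m.py
python3 - <<'E'
from h import *
d=np.load('top1.npz');cv2.imwrite('pics/c1.png',cv2.resize(d['pixels'][140:290,140:340,::-1],None,fx=4,fy=4,interpolation=cv2.INTER_CUBIC))
E
```

```text
top table z 0.00977214772966073
deck comp [ 189  159   84  101 5116] 0.034322600488935096
rect ((592.9630126953125, 41.50629806518555), (240.44830322265625, 200.58477783203125), 1.5966391563415527)
red 2616 0.03533438996393379 ((580.4708862304688, 28.016399383544922), (193.03750610351562, 147.2040252685547), 1.5170865058898926)
bar 459 [0.673  0.0427 0.1787] ((671.1483764648438, 42.60034942626953), (23.44501304626465, 128.86622619628906), 0.5959522724151611)
scene table z 0.012235786552789452
deck comp [ 279  202   76   75 3279] 0.036405704079817136
rect ((595.7882080078125, 42.05602264404297), (244.86834716796875, 200.02769470214844), 1.4634593725204468)
red 1215 0.03830095426215685 ((586.0060424804688, 28.179866790771484), (197.7629852294922, 150.35003662109375), 1.1762624979019165)
bar 312 [0.676  0.0425 0.1821] ((468.7020568847656, 39.398277282714844), (436.47515869140625, 126.61009216308594), 1.2822071313858032)
```

View pics/c1.png

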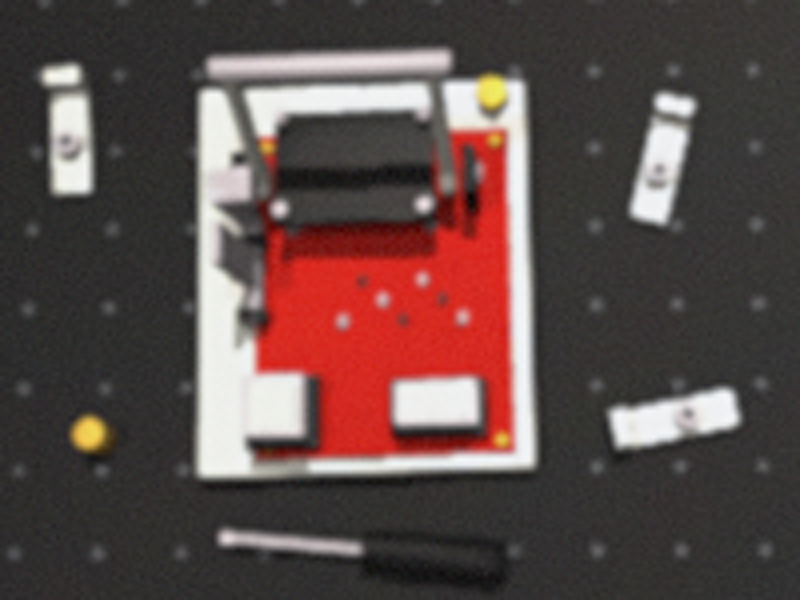

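```bash
cat > m2.py <<'E'
from h import *
import sys
F0=np.array([.594,.0418,.012]);yw=.026
R=np.array([[np.cos(yw),-np.sin(yw),0],[np.sin(yw),np.cos(yw),0],[0,0,1]])
def fx(P): return (P-F0)@R
if __name__=='__main__':
  for n in('top','scene'):
    d=np.load(n+'1.npz');Q=fx(cloud(d))*1000
    def box(name,lo,hi):
        m=np.all((Q>lo)&(Q<hi),-1)
        if m.sum()<3: print(n,name,'none');return
        q=Q[m];r=cv2.minAreaRect(q[:,:2].astype(np.float32));print(n,name,m.sum(),'mean',q.mean(0).round(1),'zmed',np.median(q[:,2]).round(1),'rect',np.round(r[0],1),np.round(r[1],1),round(r[2],1),'zmax',q[:,2].max().round(1))
    box('sq',(-125,10,54),(-50,90,75));box('lg',(-125,-90,50),(-50,-10,72))
    box('paddle top',(-30,40,100),(25,110,130));box('paddle',(-30,40,60),(20,110,130));box('hook',(20,58,45),(50,110,130))
    box('bar',(50,-70,155),(120,70,185));box('probe',(0,-50,45),(70,50,90))
  for p in([-85,48,58.5],[-85,-45,52.5],[0,64,118],[82.5,0,165],[-21,0,144]): print(p,(F0+R@np.array(p)/1000).round(4))
E
python3 m2.py
```

```text
top sq 254 mean [-86.8  46.8  63.7] zmed 63.9 rect [-86.5  47.1] [35.8 35.3] 89.4 zmax 68.5
top lg 238 mean [-86.2 -45.3  55.9] zmed 56.0 rect [-86.2 -45.3] [46.9 26.3] 88.2 zmax 60.7
top paddle top 56 mean [ -1.6  69.  113. ] zmed 114.8 rect [-1.1 69.4] [25.3  7.1] 3.1 zmax 120.1
top paddle 114 mean [-2.2 66.9 96.3] zmed 97.9 rect [-1.5 67.6] [26.6 10.8] 0.3 zmax 120.1
top hook 118 mean [31.5 67.1 89.8] zmed 100.5 rect [32.8 67.3] [17.5 24.4] 89.8 zmax 106.8
top bar 414 mean [ 79.9  -1.8 168.9] zmed 169.6 rect [79.6 -1.2] [128.9  17.8] 89.9 zmax 175.7
top probe 833 mean [44.5 -0.3 64.2] zmed 64.0 rect [45.2  1. ] [97.8 49.5] 89.9 zmax 78.8
scene sq 160 mean [-79.5  47.9  65.1] zmed 65.9 rect [-82.1  48.1] [38.6 35.6] 0.4 zmax 73.8
scene lg 153 mean [-82.  -45.8  57.7] zmed 57.9 rect [-83.9 -45.7] [32.1 48.2] 2.5 zmax 64.3
scene paddle top 41 mean [  4.7  69.2 113.1] zmed 114.9 rect [ 7.8 69.1] [ 9.2 34.6] 81.4 zmax 123.2
scene paddle 60 mean [  3.7  68.3 104.2] zmed 107.1 rect [ 2.8 68.4] [ 9.9 29.3] 88.0 zmax 123.2
scene hook 43 mean [38.7 69.1 95.5] zmed 102.6 rect [36.5 68.8] [27.5 17.7] 17.2 zmax 111.4
scene bar 292 mean [ 86.2  -2.6 171.3] zmed 171.7 rect [85.7  0.1] [126.4  16.9] 88.7 zmax 180.4
scene probe 448 mean [49.2  0.5 67.2] zmed 67.2 rect [47.7  0.4] [92.7 44.5] 89.6 zmax 78.9
[-85, 48, 58.5] [0.5078 0.0876 0.0705]
[-85, -45, 52.5] [ 0.5102 -0.0054  0.0645]
[0, 64, 118] [0.5923 0.1058 0.13  ]
[82.5, 0, 165] [0.6765 0.0439 0.177 ]
[-21, 0, 144] [0.573  0.0413 0.156 ]
```

```bash
cat > g.py <<'E'
from m2 import *
from scipy.spatial.transform import Rotation as Ro
def pose():
    s=bot.state();q=s['eef_rot'];return s,np.array(s['tool_pos']),Ro.from_quat([q[1],q[2],q[3],q[0]]).as_matrix()
# wanted orientation: tool x down, tool y along sgn*fixture x
def Rw(sgn): 
    x=-R[:,2];y=sgn*R[:,0];return np.stack([x,y,np.cross(x,y)],1)
def rep(goal=None,sgn=1):
    s,p,T=pose();f=fx(p)*1000
    print('t',round(s['t'],2),'tcp fix mm',f.round(1),'F fix',(np.array(s['force'])@R).round(1),'w',round(s['gripper_width'],3),'q',np.round(s['joint_positions'],2))
    print('turn/10deg',(np.degrees(Ro.from_matrix(T.T@Rw(sgn)).as_rotvec())/10).round(2))
    if goal is not None:
        d=R@(np.array(goal)-f)/1000;print('shift/6cm now',(T.T@d/.06).round(3),'after turn',(Rw(sgn).T@d/.06).round(3))
E
python3 - <<'E'
from g import *
rep((-85,48,100),1);rep((-85,48,100),-1)
print(pose()[2].round(3))
E
```

```text
t 0.1 tcp fix mm [-408.6 -516.8  218.7] F fix [-0.1  0.2  0.6] w 0.996 q [-1.33  0.34  1.52  0.    1.28 -0.15]
turn/10deg [-6.92 -0.01  0.01]
shift/6cm now [ 1.989 -6.884 -8.383] after turn [ 1.978  5.393 -9.413]
t 0.1 tcp fix mm [-408.6 -516.8  218.7] F fix [-0.1  0.2  0.6] w 0.996 q [-1.33  0.34  1.52  0.    1.28 -0.15]
turn/10deg [1.108e+01 1.000e-02 1.000e-02]
shift/6cm now [ 1.989 -6.884 -8.383] after turn [ 1.978 -5.393  9.413]
[[-0.     0.379 -0.925]
 [ 0.001 -0.925 -0.379]
 [-1.    -0.001 -0.   ]]
```

Emit:
arm_command([
  [[-0.99, 0, 0, 0, 0, 0, 1], [-0.99, 0, 0, 0, 0, 0, 1], [-0.99, 0, 0, 0, 0, 0, 1], [-0.99, 0, 0, 0, 0, 0, 1], [-0.99, 0, 0, 0, 0, 0, 1], [-0.99, 0, 0, 0, 0, 0, 1], [-0.98, 0, 0, 0, 0, 0, 1]],
], newtons=40)

```text
t: 0.98
tool_pos: [0.199, -0.4856, 0.2309]
eef_rot: [0.508, 0.492, 0.508, -0.492]
force: [0.2, -2.0, 0.9]
gripper_width: 0.0
```

Emit:
arm_command([
  [[0, 0, 0, 0, 0.49, -0.85, 1], [0, 0, 0, 0, 0.49, -0.85, 1], [0, 0, 0, 0, 0.49, -0.85, 1], [0, 0, 0, 0, 0.49, -0.85, 1], [0, 0, 0, 0, 0.49, -0.85, 1], [0, 0, 0, 0, 0.49, -0.85, 1], [0, 0, 0, 0, 0.49, -0.85, 1], [0, 0, 0, 0, 0.49, -0.85, 1], [0, 0, 0, 0, 0.49, -0.85, 1], [0, 0, 0, 0, 0.49, -0.85, 1]],
])

```text
t: 2.22
tool_pos: [0.4803, 0.0335, 0.2311]
eef_rot: [0.506, 0.493, 0.506, -0.494]
force: [0.5, -1.0, 0.0]
gripper_width: -0.0
```

```bash
python3 -c "
from g import *
rep((-85,48,75))"
```

```text
t 2.23 tcp fix mm [-113.9   -5.3  219.1] F fix [ 0.5 -1.1  0. ] w -0.0 q [-0.09  0.26  1.64 -0.    1.24 -0.12]
turn/10deg [0. 0. 0.]
shift/6cm now [ 2.402  0.481 -0.889] after turn [ 2.402  0.481 -0.889]
```

Emit:
arm_command([
  [[0, 0, 0, 0, 0.48, -0.88, 1], [0, 0, 0, 0.8, 0, 0, 1], [0, 0, 0, 0.8, 0, 0, 1], [0, 0, 0, 0.8, 0, 0, 1], [0, 0, 0, 0, 0, 0, 1]],
])

```text
t: 2.85
tool_pos: [0.5045, 0.0851, 0.0842]
eef_rot: [0.504, 0.491, 0.508, -0.496]
force: [-1.3, -0.4, 0.6]
gripper_width: -0.002
```

```bash
python3 -c "
from g import *
rep((-85,48,62))"
```

```text
t 2.85 tcp fix mm [-88.4  45.6  72.2] F fix [-1.3 -0.4  0.6] w -0.002 q [ 0.02  0.49  1.75 -0.    0.91 -0.01]
turn/10deg [-0.    0.    0.05]
shift/6cm now [ 0.17   0.058 -0.04 ] after turn [ 0.171  0.056 -0.04 ]
```

Emit:
arm_command([
  [[0, 0, 0, 0, 0.06, -0.04, 1], [0, 0, 0, 0.1, 0, 0, 1], [0, 0, 0, 0.05, 0, 0, 1], [0, 0, 0, 0.03, 0, 0, 1], [0, 0, 0, 0.03, 0, 0, 1], [0, 0, 0, 0, 0, 0, 1]],
])

```text
t: 3.6
tool_pos: [0.5109, 0.0876, 0.075]
eef_rot: [0.507, 0.494, 0.506, -0.493]
force: [-1.0, -0.8, 4.1]
gripper_width: -0.004
```

```bash
python3 -c "
from g import *
rep((-85,48,58.5))"
```

```text
t 3.6 tcp fix mm [-81.9  47.9  63. ] F fix [-1.  -0.7  4.1] w -0.004 q [ 0.02  0.51  1.74 -0.    0.89 -0.  ]
turn/10deg [-0.  0. -0.]
shift/6cm now [ 0.076 -0.052 -0.001] after turn [ 0.076 -0.052 -0.001]
```

Emit:
arm_command([
  [[0, 0, 0, 0.03, -0.02, 0, 1], [0, 0, 0, 0.03, 0, 0, 1], [0, 0, 0, 0, 0, 0, 1]],
])

```text
t: 3.98
tool_pos: [0.5108, 0.0876, 0.0717]
eef_rot: [0.507, 0.494, 0.506, -0.493]
force: [1.5, -0.0, 5.0]
gripper_width: -0.001
```

Emit:
arm_command([
  [[0, 0, 0, 0.03, 0, 0, 1], [0, 0, 0, 0.02, 0, 0, 1], [0, 0, 0, 0, 0, 0, 1]],
])

```text
t: 4.35
tool_pos: [0.511, 0.0876, 0.0699]
eef_rot: [0.507, 0.494, 0.505, -0.493]
force: [-2.0, -0.5, 15.0]
gripper_width: 0.005
```

```bash
python3 -c "
from g import *
rep((-85,48,58.5))"
```

```text
t 4.35 tcp fix mm [-81.8  47.9  57.9] F fix [-2.  -0.5 15. ] w 0.005 q [ 0.02  0.52  1.75 -0.    0.87 -0.  ]
turn/10deg [-0.    0.   -0.02]
shift/6cm now [-0.01  -0.053 -0.001] after turn [-0.01  -0.053 -0.001]
```

Emit:
arm_command([
  [[0, 0, 0, 0.02, 0, 0, 1], [0, 0, 0, 0, 0, 0, 1], [0, 0, 0, 0, 0, 0, 1]],
])

```text
t: 4.72
tool_pos: [0.511, 0.0876, 0.0698]
eef_rot: [0.508, 0.495, 0.505, -0.492]
force: [-4.6, 0.7, 24.7]
gripper_width: -0.001
```

Emit:
arm_command([
  [[0, 0, 0, -0.25, 0, 0, 1], [0, 0, 0, -0.3, 0, 0, 1], [0, 0, 0, 0, 0, 0.8, 1], [0, 0, 0, 0, 0, 0.75, 1], [0, 0, 0, 0, 0, 0, 1]],
])

```text
t: 5.35
tool_pos: [0.5119, -0.0078, 0.0998]
eef_rot: [0.505, 0.494, 0.505, -0.495]
force: [-0.1, 0.2, 0.4]
gripper_width: 0.001
```

```bash
python3 -c "
from g import *
rep((-85,-45,60))"
```

```text
t 5.35 tcp fix mm [-83.4 -47.5  87.8] F fix [-0.1  0.2  0.4] w 0.001 q [-0.16  0.47  1.74 -0.    0.94 -0.19]
turn/10deg [-0.02  0.    0.  ]
shift/6cm now [ 0.463 -0.026 -0.041] after turn [ 0.463 -0.027 -0.041]
```

Square home (stopped at 57.8 mm with 25 N). Now the long one.

Emit:
arm_command([
  [[0, 0, 0, 0.2, -0.02, -0.03, 1], [0, 0, 0, 0.25, 0, 0, 1], [0, 0, 0, 0.05, 0, 0, 1], [0, 0, 0, 0.03, 0, 0, 1], [0, 0, 0, 0.03, 0, 0, 1], [0, 0, 0, 0, 0, 0, 1]],
])

```text
t: 6.1
tool_pos: [0.5108, -0.0032, 0.0663]
eef_rot: [0.507, 0.493, 0.507, -0.493]
force: [-0.7, -0.6, 0.3]
gripper_width: -0.002
```

```bash
python3 -c "
from g import *
rep((-85,-45,52.5))"
```

```text
t 6.1 tcp fix mm [-84.4 -42.8  54.3] F fix [-0.7 -0.5  0.3] w -0.002 q [-0.16  0.51  1.77 -0.    0.86 -0.18]
turn/10deg [ 0.  0. -0.]
shift/6cm now [ 0.031 -0.011  0.036] after turn [ 0.031 -0.011  0.036]
```

Emit:
arm_command([
  [[0, 0, 0, 0.03, 0, 0, 1], [0, 0, 0, 0.02, 0, 0, 1], [0, 0, 0, 0, 0, 0, 1]],
])

```text
t: 6.48
tool_pos: [0.5111, -0.0034, 0.064]
eef_rot: [0.507, 0.494, 0.506, -0.493]
force: [-2.2, 2.2, 7.9]
gripper_width: 0.002
```

Emit:
arm_command([
  [[0, 0, 0, 0.02, 0, 0, 1], [0, 0, 0, 0.01, 0, 0, 1], [0, 0, 0, 0, 0, 0, 1]],
])

```text
t: 6.85
tool_pos: [0.5112, -0.0034, 0.0639]
eef_rot: [0.507, 0.494, 0.506, -0.493]
force: [-7.9, 2.5, 23.6]
gripper_width: 0.004
```

```bash
python3 -c "
from g import *
rep((-85,-45,52.5))"
```

```text
t 6.85 tcp fix mm [-83.9 -43.   51.9] F fix [-7.8  2.7 23.6] w 0.004 q [-0.16  0.52  1.77  0.    0.85 -0.18]
turn/10deg [ 0.    0.   -0.01]
shift/6cm now [-0.011 -0.018  0.033] after turn [-0.011 -0.018  0.033]
```

Emit:
arm_command([
  [[0, 0, 0, -0.5, 0, 0, 1], [0, 0, 0, -0.4, 0, 0, 1], [0, 0, 0, 0, 0.66, -0.63, 1], [0, 0, 0, 0, 0.66, -0.63, 1], [0, 0, 0, 0, 0, 0, 1]],
])

```text
t: 7.48
tool_pos: [0.5901, 0.0764, 0.1151]
eef_rot: [0.508, 0.493, 0.507, -0.492]
force: [-0.4, -0.6, 0.2]
gripper_width: -0.001
```

```bash
python3 -c "
from g import *
rep((-4,54,100))
grab('scene','s2.png')
import numpy as np
for th in np.arange(.1,1.36,.1):
    r=65;print(round(th,2),(64+r*np.sin(th)-3*np.cos(th)-11).round(1),(36+r*np.cos(th)+3*np.sin(th)).round(1))"
```

```text
t 7.47 tcp fix mm [ -3.   34.7 103.1] F fix [-0.5 -0.6  0.2] w -0.001 q [-0.    0.58  1.48  0.    1.08 -0.03]
turn/10deg [ 0.02 -0.   -0.01]
shift/6cm now [ 0.052 -0.016 -0.321] after turn [ 0.052 -0.017 -0.321]
0.1 56.5 101.0
0.2 63.0 100.3
0.3 69.3 99.0
0.4 75.5 97.0
0.5 81.5 94.5
0.6 87.2 91.3
0.7 92.6 87.6
0.8 97.5 83.4
0.9 102.1 78.8
1.0 106.1 73.6
1.1 109.6 68.2
1.2 112.5 62.3
1.3 114.8 56.3
```

Emit:
arm_command([
  [[0, 0, 0, 0.035, 0, -0.18, 1], [0, 0, 0, 0, 0, -0.18, 1], [0, 0, 0, 0.012, 0, -0.108, 1], [0, 0, 0, 0.022, 0, -0.105, 1], [0, 0, 0, 0.033, 0, -0.103, 1], [0, 0, 0, 0.042, 0, -0.1, 1], [0, 0, 0, 0, 0, 0, 1]],
])

```text
t: 8.4
tool_pos: [0.5869, 0.1212, 0.1066]
eef_rot: [0.506, 0.494, 0.507, -0.493]
force: [-0.0, -0.9, 0.7]
gripper_width: -0.002
```

```bash
python3 -c "
from g import *
rep((-4,81.5,94.5))"
```

```text
t 8.4 tcp fix mm [-5.1 79.5 94.6] F fix [-0.  -0.9  0.7] w -0.002 q [0.08 0.59 1.48 0.   1.07 0.05]
turn/10deg [ 0. -0. -0.]
shift/6cm now [ 0.002  0.018 -0.033] after turn [ 0.002  0.018 -0.033]
```

Emit:
arm_command([
  [[0, 0, 0, 0.053, 0, -0.11, 1], [0, 0, 0, 0.062, 0, -0.09, 1], [0, 0, 0, 0.07, 0, -0.082, 1], [0, 0, 0, 0.077, 0, -0.077, 1], [0, 0, 0, 0.087, 0, -0.067, 1], [0, 0, 0, 0, 0, 0, 1]],
])

```text
t: 9.15
tool_pos: [0.5856, 0.1464, 0.0851]
eef_rot: [0.506, 0.493, 0.507, -0.494]
force: [0.1, -0.1, -0.6]
gripper_width: 0.001
```

```bash
python3 -c "
from g import *
rep((-4,106.1,73.6))"
```

```text
t 9.15 tcp fix mm [ -5.7 104.8  73.1] F fix [ 0.1 -0.1 -0.6] w 0.001 q [0.12 0.63 1.48 0.   1.03 0.09]
turn/10deg [0.   0.   0.01]
shift/6cm now [-0.008  0.028 -0.022] after turn [-0.008  0.028 -0.022]
```

Emit:
arm_command([
  [[0, 0, 0, 0.09, 0, -0.07, 1], [0, 0, 0, 0.098, 0, -0.048, 1], [0, 0, 0, 0.07, 0, -0.03, 1], [0, 0, 0, 0, 0, 0, 1]],
])

```text
t: 9.65
tool_pos: [0.5858, 0.1548, 0.0703]
eef_rot: [0.506, 0.493, 0.506, -0.494]
force: [-0.6, -2.1, 2.5]
gripper_width: -0.002
```

```bash
python3 -c "
from g import *
rep((-4,114.8,56))"
```

```text
t 9.65 tcp fix mm [ -5.3 113.2  58.3] F fix [-0.7 -2.1  2.5] w -0.002 q [ 0.13  0.65  1.49 -0.    1.01  0.11]
turn/10deg [-0.  0.  0.]
shift/6cm now [ 0.039  0.021 -0.027] after turn [ 0.039  0.021 -0.027]
```

Press on gently until a hard stop shows in the force.

Emit:
arm_command([
  [[0, 0, 0, 0.03, 0, -0.01, 1], [0, 0, 0, 0.03, 0, -0.01, 1], [0, 0, 0, 0, 0, 0, 1]],
])

```text
t: 10.02
tool_pos: [0.5861, 0.1551, 0.0694]
eef_rot: [0.507, 0.493, 0.506, -0.493]
force: [-6.8, -8.3, 20.1]
gripper_width: 0.0
```

Emit:
arm_command([
  [[0, 0, 0, 0.02, 0, 0, 1], [0, 0, 0, 0, 0, 0, 1]],
])

```text
t: 10.28
tool_pos: [0.5862, 0.1552, 0.0691]
eef_rot: [0.507, 0.494, 0.506, -0.493]
force: [-9.0, -8.1, 26.4]
gripper_width: -0.001
```

```bash
python3 -c "
from g import *
rep((-4,114.8,56))"
```

```text
t 10.28 tcp fix mm [ -4.8 113.5  57.1] F fix [-9.2 -7.9 26.4] w -0.001 q [ 0.13  0.65  1.49 -0.    1.    0.11]
turn/10deg [-0.    0.01 -0.01]
shift/6cm now [ 0.018  0.014 -0.021] after turn [ 0.018  0.014 -0.021]
```

Emit:
arm_command([
  [[0, 0, 0, -0.4, 0, 0.05, 1], [0, 0, 0, -0.8, 0, 0, 1], [0, 0, 0, -0.8, 0, 0, 1], [0, 0, 0, -0.8, 0, 0, -0.2], [0, 0, 0, 0, 0.73, 0.93, -0.2], [0, 0, 0, 0, 0.73, 0.93, -0.2], [0, 0, 0, 0, 0, 0, -0.2]],
])

```text
t: 11.15
tool_pos: [0.6674, 0.0531, 0.2319]
eef_rot: [0.505, 0.494, 0.505, -0.495]
force: [-0.3, 0.6, -0.3]
gripper_width: 0.601
```

```bash
python3 -c "
from g import *
rep((82.5,0,146))
d=grab('top');cv2.imwrite('pics/c3.png',cv2.resize(d['pixels'][140:290,140:340,::-1],None,fx=4,fy=4,interpolation=cv2.INTER_CUBIC))
Q=fx(cloud(d))*1000
for nm,lo,hi in(('paddle',(-15,75,40),(15,160,110)),('sq',(-125,10,50),(-50,90,75)),('lg',(-125,-90,45),(-50,-10,72))):
    m=np.all((Q>lo)&(Q<hi),-1);q=Q[m]
    print(nm,m.sum(),q.mean(0).round(1),q.min(0).round(1),q.max(0).round(1),np.median(q[:,2])) if m.sum() else print(nm,0)"
```

```text
t 11.15 tcp fix mm [ 73.6   9.4 219.9] F fix [-0.3  0.6 -0.3] w 0.601 q [-0.03  0.62  1.07 -0.    1.46 -0.06]
turn/10deg [-0.03  0.    0.  ]
shift/6cm now [1.231 0.149 0.156] after turn [1.231 0.148 0.157]
paddle 0
sq 244 [-86.1  46.1  57.4] [-103.8   29.    50.4] [-67.5  63.5  64.2] 57.637793978653995
lg 237 [-86.3 -45.8  51.4] [-98.9 -68.6  45.7] [-72.9 -21.6  56.1] 51.50609980824085
```

View pics/c3.png

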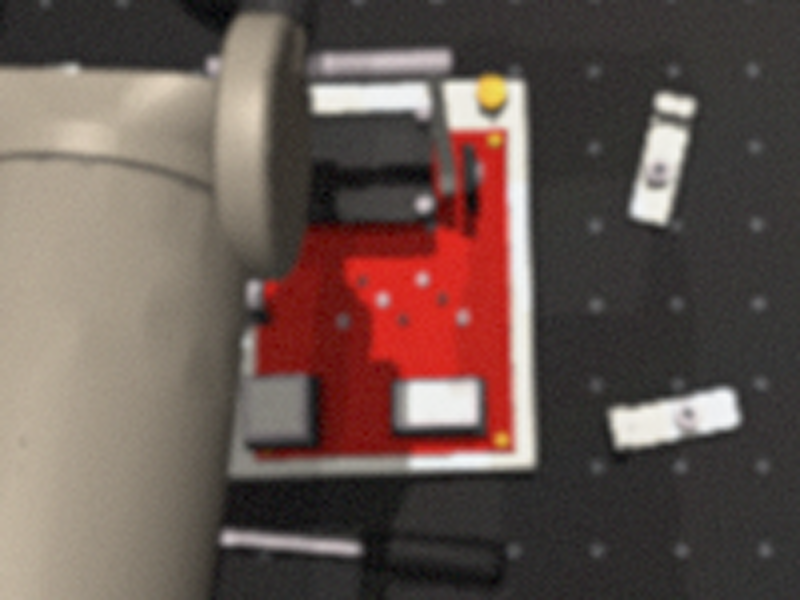

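The top crop shows both modules down and the lever still at rest. The arm hides the catch (left of column 300). I'll check the catch from the scene camera.

```bash
python3 -c "
from g import *
d=grab('scene');cv2.imwrite('pics/c4.png',cv2.resize(d['pixels'][180:300,250:400,::-1],None,fx=5,fy=5,interpolation=cv2.INTER_CUBIC))
Q=fx(cloud(d))*1000
for nm,lo,hi in(('paddle',(-15,75,40),(18,160,110)),('hookregion',(20,75,40),(55,160,110))):
    m=np.all((Q>lo)&(Q<hi),-1);q=Q[m]
    print(nm,m.sum(),q.mean(0).round(1),q.min(0).round(1),q.max(0).round(1),q[q[:,1].argmax()]) if m.sum() else print(nm,0)"
```

```text
paddle 191 [  1.9 111.6  56.6] [-14.   75.7  41.8] [ 15.5 142.2  71.5] [  2.91312999 142.23713962  62.39598628]
hookregion 132 [ 37.8 108.   60.4] [25.7 77.  40.5] [ 50.9 131.   78.7] [ 44.41134511 130.95523345  50.79913461]
```

View pics/c4.png

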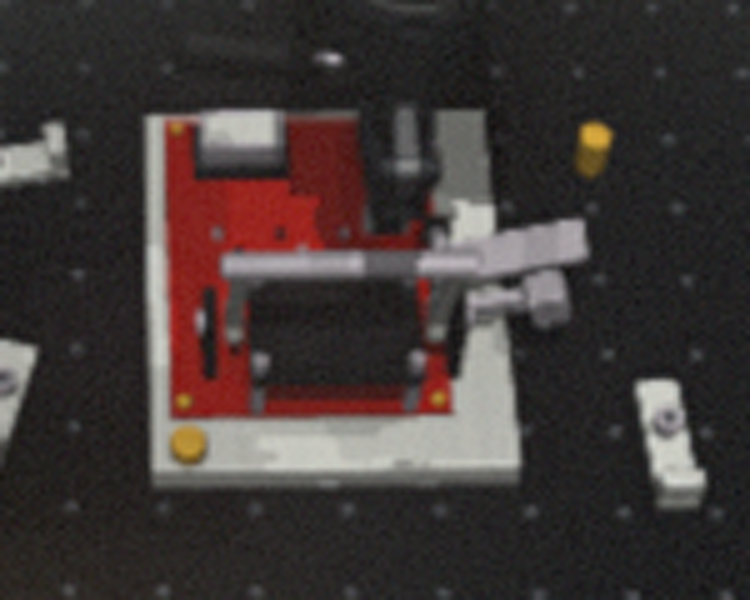

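The scene view shows the catch laid outward (paddle at crop (535,245)), with its tip at fixture (142, 62) mm, which is right for 1.25 rad. Next I grip the bar.

Emit:
arm_command([
  [[0, 0, 0, 0, 0.15, 0.155, -0.2], [0, 0, 0, 0, 0, 0, -0.2], [0, 0, 0, 0.4, 0, 0, -0.2], [0, 0, 0, 0.4, 0, 0, -0.2], [0, 0, 0, 0.43, 0, 0, -0.2], [0, 0, 0, 0, 0, 0, -0.2]],
])

```text
t: 12.0
tool_pos: [0.6734, 0.0485, 0.1579]
eef_rot: [0.505, 0.492, 0.508, -0.494]
force: [-0.3, 0.4, -0.4]
gripper_width: 0.601
```

```bash
python3 -c "
from g import *
rep((82.5,0,146))"
```

```text
t 12.0 tcp fix mm [ 79.6   4.6 145.9] F fix [-0.3  0.4 -0.4] w 0.601 q [-0.04  0.68  1.16  0.    1.31 -0.07]
turn/10deg [ 0.   -0.    0.03]
shift/6cm now [-0.003  0.049  0.078] after turn [-0.002  0.049  0.077]
```

Emit:
arm_command([
  [[0, 0, 0, 0, 0.05, 0.07, -0.2], [0, 0, 0, 0, 0, 0, 1], [0, 0, 0, 0, 0, 0, 1], [0, 0, 0, 0, 0, 0, 1], [0, 0, 0, 0, 0, 0, 1], [0, 0, 0, 0, 0, 0, 1]],
], newtons=50)

```text
t: 12.75
tool_pos: [0.6787, 0.0436, 0.1608]
eef_rot: [0.507, 0.494, 0.506, -0.493]
force: [2.8, -0.1, 5.1]
gripper_width: 0.143
```

```bash
python3 -c "
from g import *
rep((82.5,0,146))
p=None
for a in np.linspace(0,1.0,11):
    b=np.array([50+110*np.sin(.3-a),60+110*np.cos(.3-a)])
    if p is not None: d=b-p;print(round(a,2),b.round(1),'tx',(-d[1]/60).round(3),'ty',(d[0]/60).round(3))
    p=b"
```

```text
t 12.75 tcp fix mm [ 84.7  -0.4 148.8] F fix [ 2.8 -0.1  5.1] w 0.143 q [-0.05  0.68  1.14 -0.    1.31 -0.07]
turn/10deg [-0.    0.   -0.01]
shift/6cm now [ 0.047 -0.037 -0.006] after turn [ 0.047 -0.037 -0.006]
0.1 [ 71.9 167.8] tx -0.045 ty -0.178
0.2 [ 61.  169.5] tx -0.027 ty -0.181
0.3 [ 50. 170.] tx -0.009 ty -0.183
0.4 [ 39.  169.5] tx 0.009 ty -0.183
0.5 [ 28.1 167.8] tx 0.027 ty -0.181
0.6 [ 17.5 165.1] tx 0.045 ty -0.178
0.7 [  7.2 161.3] tx 0.063 ty -0.172
0.8 [ -2.7 156.5] tx 0.08 ty -0.165
0.9 [-12.1 150.8] tx 0.096 ty -0.156
1.0 [-20.9 144.1] tx 0.111 ty -0.146
```

Emit:
arm_command([
  [[0, 0, 0, -0.07, -0.178, 0, 1], [0, 0, 0, -0.03, -0.181, 0, 1], [0, 0, 0, -0.01, -0.183, 0, 1], [0, 0, 0, 0, 0, 0, 1]],
])

```text
t: 13.25
tool_pos: [0.6461, 0.0428, 0.1676]
eef_rot: [0.507, 0.494, 0.506, -0.493]
force: [3.7, 0.2, 6.7]
gripper_width: 0.145
```

```bash
python3 -c "
from g import *
rep((50,0,152))"
```

```text
t 13.25 tcp fix mm [ 52.2  -0.4 155.6] F fix [3.7 0.1 6.7] w 0.145 q [-0.05  0.62  1.25 -0.    1.27 -0.08]
turn/10deg [-0.    0.   -0.02]
shift/6cm now [ 0.06  -0.036 -0.006] after turn [ 0.06  -0.036 -0.006]
```

Emit:
arm_command([
  [[0, 0, 0, 0, -0.19, 0, 1], [0, 0, 0, 0.02, -0.181, 0, 1], [0, 0, 0, 0.04, -0.178, 0, 1], [0, 0, 0, 0.06, -0.172, 0, 1], [0, 0, 0, 0, 0, 0, 1]],
])

```text
t: 13.88
tool_pos: [0.6032, 0.0416, 0.1606]
eef_rot: [0.507, 0.494, 0.505, -0.493]
force: [3.3, -0.4, 9.6]
gripper_width: 0.141
```

```bash
python3 -c "
from g import *
rep((7.2,0,145))"
```

```text
t 13.88 tcp fix mm [  9.2  -0.4 148.6] F fix [ 3.3 -0.5  9.6] w 0.141 q [-0.06  0.54  1.4  -0.    1.19 -0.08]
turn/10deg [-0.    0.   -0.02]
shift/6cm now [ 0.06  -0.033 -0.007] after turn [ 0.061 -0.033 -0.007]
```

Emit:
arm_command([
  [[0, 0, 0, 0.075, -0.165, 0, 1], [0, 0, 0, 0.09, -0.16, 0, 1], [0, 0, 0, 0.105, -0.15, 0, 1], [0, 0, 0, 0, 0, 0, 1]],
], newtons=70)

```text
t: 14.38
tool_pos: [0.5755, 0.0409, 0.1442]
eef_rot: [0.508, 0.495, 0.505, -0.492]
force: [5.6, -0.8, 6.4]
gripper_width: 0.133
```

```bash
python3 -c "
from g import *
rep((-21,0,129))
d=grab('scene','x5.png')
Q=fx(cloud(d))*1000
m=np.all((Q>(-60,-64,120))&(Q<(60,-35,180)),-1);q=Q[m];print(m.sum(),q.mean(0),q.max(0))"
```

```text
t 14.38 tcp fix mm [-18.5  -0.4 132.2] F fix [ 5.6 -1.   6.4] w 0.133 q [-0.06  0.51  1.51  0.    1.12 -0.09]
turn/10deg [-0.    0.   -0.03]
shift/6cm now [ 0.054 -0.042 -0.007] after turn [ 0.054 -0.042 -0.007]
104 [ -9.76083886 -51.64124951 142.83874765] [ 12.87821247 -35.15185006 159.66357987]
```

Emit:
arm_command([
  [[0, 0, 0, 0.035, -0.042, 0, 1], [0, 0, 0, 0.03, -0.035, 0, 1], [0, 0, 0, 0, 0, 0, 1]],
])

```text
t: 14.8
tool_pos: [0.575, 0.0408, 0.1436]
eef_rot: [0.51, 0.497, 0.502, -0.49]
force: [11.2, 0.7, 17.3]
gripper_width: 0.132
```

```bash
python3 -c "
from g import *
rep((-21,0,129))"
```

```text
t 14.8 tcp fix mm [-19.   -0.5 131.6] F fix [11.2  0.4 17.3] w 0.132 q [-0.06  0.51  1.52  0.    1.1  -0.09]
turn/10deg [-0.    0.   -0.09]
shift/6cm now [ 0.043 -0.033 -0.008] after turn [ 0.043 -0.033 -0.008]
```

Pushing another 5 mm barely moved the bar, and the force rose to about 20 N, so it is at the hard stop. I'll let it settle and take a last look.

Emit:
arm_command([
  [[0, 0, 0, 0, 0, 0, 1], [0, 0, 0, 0, 0, 0, 1], [0, 0, 0, 0, 0, 0, 1], [0, 0, 0, 0, 0, 0, 1], [0, 0, 0, 0, 0, 0, 1], [0, 0, 0, 0, 0, 0, 1], [0, 0, 0, 0, 0, 0, 1], [0, 0, 0, 0, 0, 0, 1]],
])

```text
t: 15.8
tool_pos: [0.575, 0.0408, 0.1436]
eef_rot: [0.51, 0.497, 0.502, -0.49]
force: [10.2, 0.3, 17.1]
gripper_width: 0.136
```

```bash
python3 -c "
from g import *
rep((-21,0,129))
d=grab('scene');cv2.imwrite('pics/c6.png',cv2.resize(d['pixels'][170:300,230:410,::-1],None,fx=4,fy=4,interpolation=cv2.INTER_CUBIC))
Q=fx(cloud(d))*1000
for nm,lo,hi in(('bar right',(-60,-64,125),(60,-47,180)),('paddle',(-15,75,40),(18,160,110)),('sq',(-125,10,50),(-50,90,75)),('lg',(-125,-90,45),(-50,-10,72))):
    m=np.all((Q>lo)&(Q<hi),-1);q=Q[m]
    print(nm,m.sum(),np.median(q,0).round(1),q.min(0).round(1),q.max(0).round(1)) if m.sum() else print(nm,0)"
```

```text
t 15.8 tcp fix mm [-19.   -0.5 131.6] F fix [10.2  0.1 17.1] w 0.136 q [-0.06  0.51  1.52  0.    1.1  -0.09]
turn/10deg [-0.    0.   -0.09]
shift/6cm now [ 0.043 -0.033 -0.008] after turn [ 0.044 -0.033 -0.008]
bar right 67 [-10.9 -53.9 144.7] [-25.5 -61.7 125.2] [  8.9 -48.1 157.3]
paddle 210 [  2.5 109.1  55.7] [-13.7  75.   42.1] [ 17.4 142.2  71.3]
sq 76 [-71.4  46.8  59.9] [-104.8   30.8   51.5] [-62.8  64.7  66.5]
lg 66 [-73.8 -57.3  53.3] [-96.4 -68.9  45.5] [-67.  -22.5  62.4]
```

View pics/c6.png

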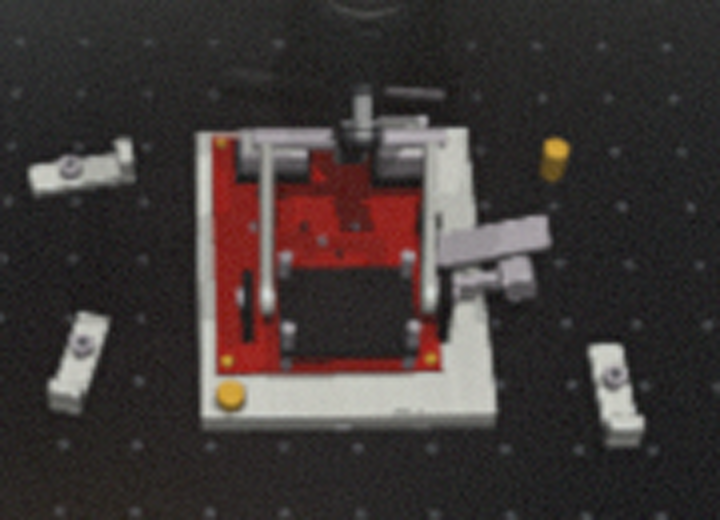

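The lever is pulled forward and the gripper is holding the bar at crop (355,138). The catch is still fully out and the loose parts are where they were. Handing in.

```bash
python3 -c "
from g import *
print(bot.finish_job());rep()"
```

```text
the job is handed in; nothing more can be done
None
the job is handed in; nothing more can be done
```

The job is done and handed in at about 16 s: both modules are home, the catch is fully over, and the gripper is holding the lever at its front stop.

- **Modules:** I pressed each one until the force rose against its hard stop, to about 25 N. The fingers stopped at 57.8 mm on the square module and 51.9 mm on the long one. The top camera then read 57.6 and 51.5 mm, against 58.5 and 52.5 mm nominal. These shortfalls of about 1 mm or less are within the 2 mm calibration.
- **Catch:** I tipped it out until it hit its stop at about 26 N vertical force. The paddle tip measured at fixture y 142, z 62 mm, which matches 1.25 rad, and it was still there at the end.
- **Lever:** I pulled it only after the catch was over, gripping the bar with 70 N. Commanding another 5 mm moved it less than 1 mm while the pull rose to about 20 N, so it is on the stop. The readings stayed steady for 1 s before hand-in.
- **Disagreement:** The finger position put the bar about 2 mm short of the nominal stop position. This is also within calibration, and the force jump points to the real stop.
- **Loose things:** Those visible in the last view (the three clamps, the coupler and the nut) look unmoved. The mug was outside that view, and the screwdriver was mostly hidden by the arm. I felt no contact with anything else.

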